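Park a wheelchair castor wheel in its service stand

ROBOT

A 6-joint arm with a two-finger parallel gripper is mounted at the origin on the work surface. World frame = base frame: x ahead of the robot, y to its left, z up, the work surface at z = 0. Lengths are in mm, angles in rad, forces in N, time in s.
With the tool pointing down it reaches from about 350 to 1000 mm from the base axis. Payload 7.1 kg.
Tool frame: the origin (TCP) lies midway between the tips of the shut fingers; the grasp point (between the pads) lies 19 mm behind it; z points along the fingers, y is the line along which they close (so a half turn about z gives the same grasp; the last joint's range is limited). The gripper opens to 85 mm and grips with 20 to 120 N. Pads are 22 mm wide; open, the fingers measure 114 mm over their backs; the gripper's body (76 mm by 85 mm) begins 54 mm behind the grasp point. The pads swing forward as they close: fully open they stand 13 mm farther back than shut.
Start: joints at [-1.196, 0.423, 1.63, -0, 1.089, -0.019], TCP at [239.828, -577.137, 231.319] pointing down, gripper open.
Joint ranges: [-3, 3], [-0.9, 2.11], [0.09, 2.58], [-1.31, 4.45], [0.11, 2.69], [-2.54, 2.54]. Speed limits (rad/s): [2.39, 2.39, 3.01, 3.14, 3.14, 3.14].

INTERFACE

Orientations are given as a unit quaternion [x, y, z, w].
In Python, from rig import telemetry, cams, job_done gives the robot as it stands.
- The arm moves only by the tool carry_out, never from a script. Its argument "increments" is a list of rows, each an object of numbers: "x", "y", "z": the shift along the tool's x, y, z in mm; "rx", "ry", "rz": the turn, a rotation vector about the tool's x, y, z in degrees; "hand": the finger opening in mm, from 0 to 85.4. A call has 1 to 20 rows; each row is the pose to reach, as a shift and turn from the pose commanded when the call began, along the tool's axes at that moment; what a row does not reach only later rows make up. A row lasts 1/10 s, in which the tool goes at most 50 mm and 8.59 degrees, less where a joint would pass 70% of its speed; a pose out of reach is approached as far as the arm can. A call with a gripper value outside its range is refused whole. The fingers move at their own pace and stop on an object; "newtons" is the grip in N (left out, the last holds). Time passes only in rows, so rows that repeat a pose let the fingers close. It gives the time, the measured TCP pose, the force, the opening and the grip force at its end, in the units of the state.
- telemetry.state(): the state, without advancing time (a new reading comes with each control period).
- cams.read_camera(name): name is "side" or "top" or "wrist"; returns the picture (420x560x3 uint8, red, green, blue); there is no depth.
- cams.calibration(name): a dict with "mtx" (3x3 intrinsics, pixels), "origin" and "rotation" of the camera in the world. Camera axes: x right, y down, z forward; pixel columns grow to the right and rows downward; lengths in mm; the calibration is good to about 2 mm. A picture is of the moment at which its call begins: read the wrist's pose just before it. calibration takes no time and is no camera call; for the wrist camera it gives the pose at the moment of the call.
- job_done(): hands the job in; it is judged then, once.
The state is a dict: "t": time; "qpos": joint angles; "qd": joint speeds; "effort": joint torques, N m; "tool_pos": TCP position; "ee_rot": TCP orientation; "contact_force": force on the tool from outside, world axes, zero at the start; "ft_torque": the same for the moment, N m; "grip_width": finger opening in mm; "grasp_force": force on a finger pad.
Only numpy, scipy, OpenCV 4.12 (cv2) and the standard library are available. Lean on these libraries where they do the work, as an engineer would, in place of code of your own. Each camera call takes 0.05 s, during which the arm holds its last target. There are 200 camera calls.

TASK

Roll the castor wheel that stands on its rim along the table, over the small sill and into the blue wheel stand, without letting it fall flat, lifting it or dragging it along unturned. Let it stand upright in the stand, then swing the red keeper arm shut behind it until it gently presses the wheel against the orange sprung bumper, so that the bumper is pushed in about half way, and let go. Leave the other things on the table alone.

Things in the scene. Friction and masses are not known exactly. Their poses are not given: they have to be found in the camera images.
- wheel: Castor wheel standing on its rim, 0.24 to 0.5 kg: black tyre 90 mm across, 32 mm wide, grey sides. Origin at its centre, 45 mm up; y axis = axle (level). The steel axle ends (8 mm thick, 44 mm over both) can be pinched from above. Pinched lightly (3 to 5 N) and pressed down a little the axle turns between the fingers and the wheel rolls; squeezed hard it skids.
- wheel_dot (a point): Yellow dot on the wheel's side, 38 mm from its centre. It starts at the top; a wheel rolled without skidding turns half round in 141 mm, so that the dot ends well in the lower half.
- stand: Blue wheel stand fixed to the table. Origin on the table in the lane's middle; x axis = the way the wheel rolls in, y to the left of that, z up. Two cheeks 6 mm thick, 18 mm high leave a lane 38 mm wide from x = -39 to +86 mm, its mouth flared to about 66 mm at x = -81 mm. The wheel starts 118 to 170 mm before the origin, nearly in line (4 mm, 0.06 rad).
- sill (a point): Top of the half-round steel sill lying across the lane, 5 mm above the table, at x = -36 mm of the stand. Once over it the wheel stands on the table with its centre beyond x = -14 mm.
- bumper_middle (a point): Nominal place of the orange bumper's face at the lane's end (fixed point of the stand, x = 50 mm, 45 mm up). The pad is 36 x 36 mm; its post is set differently each time, so the real face stands up to 9 mm either side of this point along x: find it by touch or sight. It yields 1 mm per newton, 12 mm at most, then is solid.
- keeper_pivot (a point): Vertical pivot axis of the keeper, at x = -40, y = 60 mm of the stand, 45 mm above the table.
- keeper: Red keeper arm, level bar 12 mm thick, 16 mm high, 117 mm long; origin on the pivot 45 mm up; it points along its own -x. Open it points back along the stand's -x, 0.25 to 0.55 rad outwards. It closes counter-clockwise from above by 1.5 to 2.3 rad, until it bears on the tyre, about 60 mm from the pivot. Stiff hinge: about 7 N at the knob turns it and it stays where left.
- keeper_knob (a point): Black upright knob on the keeper's far end, 14 mm in diameter, 110 mm from the pivot. This point is the knob's axis 71 mm above the table; the free part of the knob stands from 53 to 89 mm above the table.
- spare: Bystander: a second such wheel lying flat.
- wrench: Bystander: steel wrench, 150 mm long, lying flat.
- grease: Bystander: small tin, 52 mm across, 35 mm high.
- sanitiser: Bystander: white pump bottle, 173 mm high.
- water: Bystander: clear water bottle, 200 mm high.
- glovebox: Bystander: white and blue glove box, 120 x 220 x 75 mm.
- mug: Bystander: blue mug, 85 mm high.
Not all that is in view belongs to the job. What is shaped like the wheel but purple is not meant.

How it is judged:
By the outcome, as a careful person would: the job done as asked, in the order asked, and still so for the second after the job is handed in, with the robot touching nothing.
It also fails if it takes over 72 s, if anything falls off the work surface, if the arm or the gripper's body presses on something with over 40 N, if the wrist force passes 120 N, or if a joint passes its speed limit or range.

## Working session

There is one attempt and no reset: what is moved stays moved. The work goes in short steps, Python scripts to look and compute and a tool call to move; the robot and the scene stay as the last step left them, time stands still between calls to the robot, and variables do not carry over. Pictures are saved under pics/ and viewed, at most 10 in all, crops included, and the job is handed in when it is done.

Besides the shell and the picture viewer there is one more tool, called after "Request:" as name([rows], argument=value, ...), one row to a line, values as JSON. carry_out: Moves the arm, as the interface text tells. Its arguments: {"type":"object","properties":{"increments":{"type":"array"},"newtons":{"type":"number"}},"required":["increments"]}

```bash
mkdir -p pics; ls; cat > h.py <<'E'
import numpy as np, cv2
from rig import telemetry, cams
def shot(n,f):
    c=cams.calibration(n); im=np.array(cams.read_camera(n)); cv2.imwrite('pics/'+f,im[:,:,::-1]); return im,c
def ray(c,u,v):
    d=np.linalg.inv(np.array(c['mtx']))@[u,v,1]; return np.array(c['origin'],float),np.array(c['rotation'])@d
def onplane(c,u,v,z):
    o,d=ray(c,u,v); return o+d*(z-o[2])/d[2]
def proj(c,p):
    q=np.array(c['rotation']).T@(np.array(p,float)-np.array(c['origin'])); q=np.array(c['mtx'])@q; return q[:2]/q[2]
def tri(c1,p1,c2,p2):
    o1,d1=ray(c1,*p1);o2,d2=ray(c2,*p2)
    s=np.linalg.lstsq(np.stack([d1,-d2],1),o2-o1,rcond=None)[0]
    a=o1+s[0]*d1;b=o2+s[1]*d2; return (a+b)/2,np.linalg.norm(a-b)
E
python3 - <<'E'
from h import *
a,ca=shot('top','top0.png');b,cb=shot('side','side0.png')
print(ca,cb); print(telemetry.state())
cv2.imwrite('pics/a.png',cv2.resize(np.hstack([a,b])[:,:,::-1],(800,300)))
E
```

```text
pics
{'mtx': array([[454.10993009,   0.        , 280.42026465],
       [  0.        , 454.10993009, 210.19745903],
       [  0.        ,   0.        ,   1.        ]]), 'origin': array([ 414.29172926,    5.59887623, 1448.36210801]), 'rotation': array([ 0.71565317, -0.69626974,  0.04116466, -0.03680307])} {'mtx': array([[453.44476762,   0.        , 282.18956359],
       [  0.        , 453.44476762, 210.17203422],
       [  0.        ,   0.        ,   1.        ]]), 'origin': array([123.24286532, 900.29383326, 811.92194812]), 'rotation': array([-0.19622005,  0.87236744, -0.4369904 ,  0.09753015])}
{'t': 0.1, 'qpos': array([-1.19599505e+00,  4.23797325e-01,  1.63063812e+00,  2.25937980e-05,
        1.08864742e+00, -1.90055200e-02]), 'qd': array([-0.00084983, -0.00439514, -0.0009841 , -0.0001927 , -0.00061235,
       -0.00140772]), 'effort': array([-1.79585045e-04, -5.58427584e+01, -2.82445729e+01, -1.17316972e-04,
        3.03493413e-03, -3.22919198e-05]), 'tool_pos': array([ 239.65013702, -576.65894651,  230.59325769]), 'ee_rot': array([ 9.80677832e-01,  1.95628307e-01, -1.22007826e-04, -7.35119157e-04]), 'contact_force': array([ 0.20644866, -0.16505476,  0.56700136]), 'ft_torque': array([-0.02743159,  0.01376626, -0.05338796]), 'grasp_force': 0.0, 'grip_width': 85.46229392830999}
```

Rotation is a quaternion; I'll handle that.

```bash
sed -i "s/c=cams.calibration(n); /c=cal(n); /" h.py; cat >> h.py <<'E'
from scipy.spatial.transform import Rotation as R
def cal(n):
    c=dict(cams.calibration(n)); c['rotation']=R.from_quat(c['rotation']).as_matrix(); return c
E

```

```text
(no output)
```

View pics/top0.png

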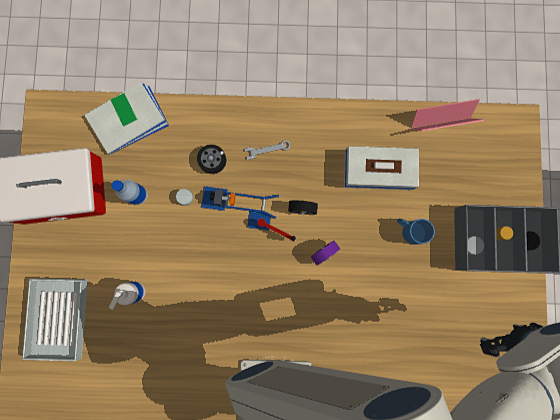

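View pics/side0.png

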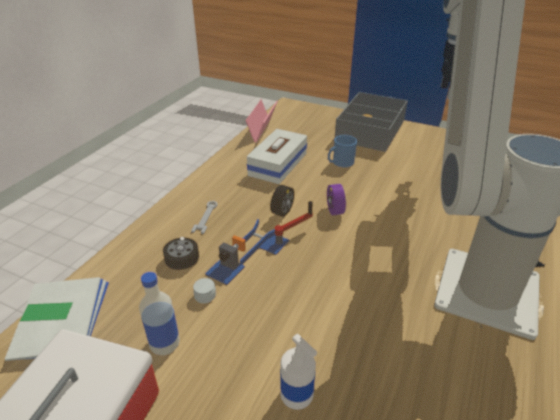

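```bash
python3 - <<'E'
from h import *
a=cv2.imread('pics/top0.png');c=cal('top')
cv2.imwrite('pics/crop.png',cv2.resize(a[170:270,190:350],(800,500),interpolation=cv2.INTER_CUBIC))
for n,u,v,z in [('wheel',303,207,45),('sill',264,201,5),('standend',203,198,0),('knob',292,238,71),('pivot',261,222,50),('purple',325,252,45),('bump',233,199,45)]: print(n,onplane(c,u,v,z).round())
cw=cal('wrist');s=telemetry.state();print(cw, R.from_quat(s['ee_rot']).as_matrix().round(3))
E
```

```text
wheel [582. -71.  45.]
sill [602.  52.   5.]
standend [607. 249.   0.]
knob [483. -38.  71.]
pivot [531.  58.  50.]
purple [ 444. -142.   45.]
bump [601. 148.  45.]
{'mtx': array([[297.91724398,   0.        , 280.03203769],
       [  0.        , 297.91724398, 207.06999033],
       [  0.        ,   0.        ,   1.        ]]), 'origin': array([ 311.15072668, -546.77208464,  372.50761493]), 'rotation': array([[ 0.38385722, -0.87958953, -0.28102649],
       [-0.92339008, -0.36633758, -0.11466266],
       [-0.00209449,  0.30351116, -0.95282558]])} [[ 0.923  0.384 -0.001]
 [ 0.384 -0.923  0.001]
 [ 0.    -0.001 -1.   ]]
```

View pics/crop.png

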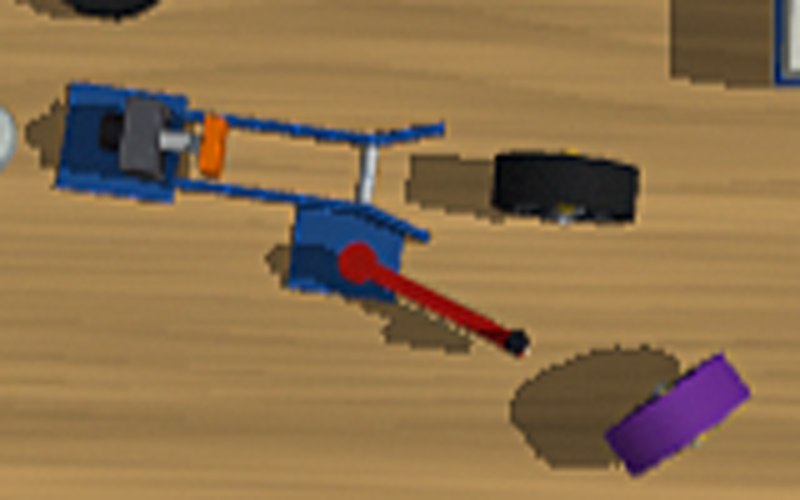

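Candidates in the top view: the black upright wheel at (303,207), a purple wheel at (325,252), and a flat black wheel at (211,158). The black upright one fits: it is in line with the stand mouth and the sill at (264,201), with the keeper knob at (292,238). The crop confirms it. Next I move the wrist camera above the stand.

Request:
carry_out([
  {"x":40,"y":-30,"z":-30,"rz":-6,"hand":85},
  {"x":540,"y":-465,"z":-30,"rz":-66},
  {"x":540,"y":-465,"z":-30,"rz":-66},
  {"x":540,"y":-465,"z":-30,"rz":-66},
  {"x":540,"y":-465,"z":-30,"rz":-66},
  {"x":540,"y":-465,"z":-30,"rz":-66},
  {"x":540,"y":-465,"z":-30,"rz":-66},
  {"x":540,"y":-465,"z":-30,"rz":-66},
  {"x":540,"y":-465,"z":-30,"rz":-66},
  {"x":540,"y":-465,"z":-30,"rz":-66},
  {"x":540,"y":-465,"z":-30,"rz":-66},
  {"x":540,"y":-465,"z":-30,"rz":-66},
  {"x":540,"y":-465,"z":-30,"rz":-66},
  {"x":540,"y":-465,"z":-30,"rz":-66},
  {"x":540,"y":-465,"z":-30,"rz":-66},
  {"x":540,"y":-465,"z":-30,"rz":-66},
  {"x":540,"y":-465,"z":-30,"rz":-66},
  {"x":540,"y":-465,"z":-30,"rz":-66},
  {"x":540,"y":-465,"z":-30,"rz":-66},
  {"x":540,"y":-465,"z":-30,"rz":-66},
])

```text
$.increments[0]: bad value
```

```bash
python3 - <<'E'
from h import *
s=telemetry.state();print(s['t'],s['tool_pos'],R.from_quat(s['ee_rot']).as_matrix().round(3))
a,c=shot('wrist','w0.png')
E
```

```text
0.1 [ 239.65013702 -576.65894651  230.59325769] [[ 0.923  0.384 -0.001]
 [ 0.384 -0.923  0.001]
 [ 0.    -0.001 -1.   ]]
```

View pics/w0.png

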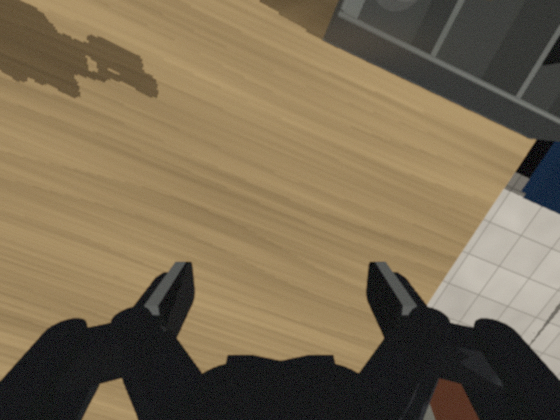

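Request:
carry_out([
  {"x":40,"y":-30,"z":-30,"rx":0,"ry":0,"rz":-6,"hand":85},
  {"x":540,"y":-465,"z":-30,"rx":0,"ry":0,"rz":-66,"hand":85},
  {"x":540,"y":-465,"z":-30,"rx":0,"ry":0,"rz":-66,"hand":85},
  {"x":540,"y":-465,"z":-30,"rx":0,"ry":0,"rz":-66,"hand":85},
  {"x":540,"y":-465,"z":-30,"rx":0,"ry":0,"rz":-66,"hand":85},
  {"x":540,"y":-465,"z":-30,"rx":0,"ry":0,"rz":-66,"hand":85},
  {"x":540,"y":-465,"z":-30,"rx":0,"ry":0,"rz":-66,"hand":85},
  {"x":540,"y":-465,"z":-30,"rx":0,"ry":0,"rz":-66,"hand":85},
  {"x":540,"y":-465,"z":-30,"rx":0,"ry":0,"rz":-66,"hand":85},
  {"x":540,"y":-465,"z":-30,"rx":0,"ry":0,"rz":-66,"hand":85},
  {"x":540,"y":-465,"z":-30,"rx":0,"ry":0,"rz":-66,"hand":85},
  {"x":540,"y":-465,"z":-30,"rx":0,"ry":0,"rz":-66,"hand":85},
  {"x":540,"y":-465,"z":-30,"rx":0,"ry":0,"rz":-66,"hand":85},
  {"x":540,"y":-465,"z":-30,"rx":0,"ry":0,"rz":-66,"hand":85},
  {"x":540,"y":-465,"z":-30,"rx":0,"ry":0,"rz":-66,"hand":85},
  {"x":540,"y":-465,"z":-30,"rx":0,"ry":0,"rz":-66,"hand":85},
  {"x":540,"y":-465,"z":-30,"rx":0,"ry":0,"rz":-66,"hand":85},
  {"x":540,"y":-465,"z":-30,"rx":0,"ry":0,"rz":-66,"hand":85},
])

```text
t: 1.95
tool_pos: [559.4, 58.5, 261.1]
ee_rot: [0.716, 0.698, -0.0, -0.0]
contact_force: [0.6, 0.1, -0.6]
grip_width: 85.1
grasp_force: 0.0
```

```bash
python3 - <<'E'
from h import *
a,c=shot('wrist','w1.png')
E
```

```text
(no output)
```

View pics/w1.png

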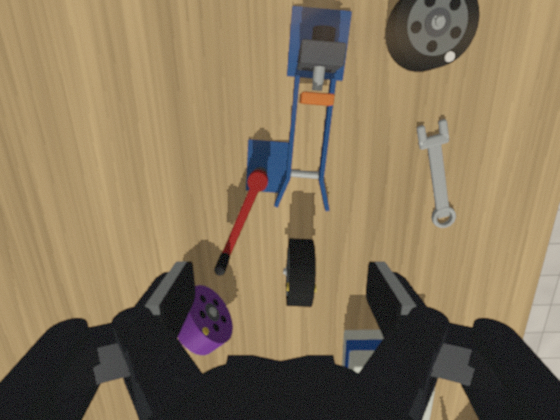

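```bash
python3 - <<'E'
from h import *
a=cv2.imread('pics/w1.png');c=cal('wrist');h=cv2.cvtColor(a,cv2.COLOR_BGR2HSV)
blue=cv2.inRange(h,(100,120,40),(125,255,255))
L=[];Rr=[]
for v in range(108,136):
    u=np.where(blue[v,285:345])[0]+285
    l=u[u<312];r=u[u>312]
    if len(l) and len(r): L.append(onplane(c,l.max()+.5,v+.5,18));Rr.append(onplane(c,r.min(),v+.5,18))
L=np.array(L);Rr=np.array(Rr);print('inner gap',(Rr-L).mean(0))
def line(P):
    p=np.polyfit(P[:,1],P[:,0],1);return p
print(line(L),line(Rr)); 
m=(line(L)+line(Rr))/2;print('mid x at y=50,100,150',np.polyval(m,[50,100,150]),'ang',np.arctan(m[0]))
org=cv2.inRange(h,(5,150,120),(18,255,255));ys,xs=np.where(org);k=(ys<130)
print('bumper px',xs[k].min(),xs[k].max(),ys[k].min(),ys[k].max(),k.sum())
for v in (ys[k].min(),ys[k].max()+1): print(onplane(c,xs[k].mean(),v,63))
for u,v in((291,174),(319,177)):print('sill',onplane(c,u,v,5))
red=cv2.inRange(h,(0,150,80),(5,255,255))|cv2.inRange(h,(175,150,80),(180,255,255))
ys,xs=np.where(red);print('red',len(xs),xs.min(),xs.max(),ys.min(),ys.max())
print('pivot',onplane(c,258,182,56),'knob top',onplane(c,219.5,269,89),'knob bot',onplane(c,224.5,256,53))
sm=(h[:,:,2]<60)
n,lab,st,ce=cv2.connectedComponentsWithStats(sm[220:325,270:330].astype(np.uint8))
for i in range(1,n):
    if st[i,4]>100: print(st[i],ce[i])
for vv in range(236,312,6):
    u=np.where(sm[vv,275:330])[0]+275; print(vv,u.min() if len(u) else 0,u.max() if len(u) else 0,end=' | ')
b=a[160:310,200:350];cv2.imwrite('pics/w1c.png',cv2.resize(b,(600,600),interpolation=cv2.INTER_CUBIC))
E
```

```text
inner gap [39.94105952 -1.04629158  0.        ]
[1.02983596e-01 5.64935033e+02] [1.15739211e-01 6.03410691e+02]
mid x at y=50,100,150 [589.64093221 595.10900239 600.57707257] ang 0.10892852132128779
bumper px 300 333 92 105 381
[600.23109918 155.97845178  63.        ]
[600.3818233  141.82501899  63.        ]
sill [573.60594942  56.41624689   5.        ]
sill [611.55697511  51.30221147   5.        ]
red 860 223 266 170 253
pivot [532.63268456  57.99843031  56.        ] knob top [484.65209853 -38.62772386  89.        ] knob bot [484.01630326 -39.86082168  53.        ]
[  17   19   28   67 1698] [30.60541814 51.63191991]
236 0 0 | 242 289 312 | 248 289 313 | 254 288 314 | 260 288 314 | 266 287 314 | 272 288 314 | 278 288 313 | 284 290 313 | 290 290 312 | 296 287 312 | 302 287 311 | 308 0 0 |
```

View pics/w1c.png

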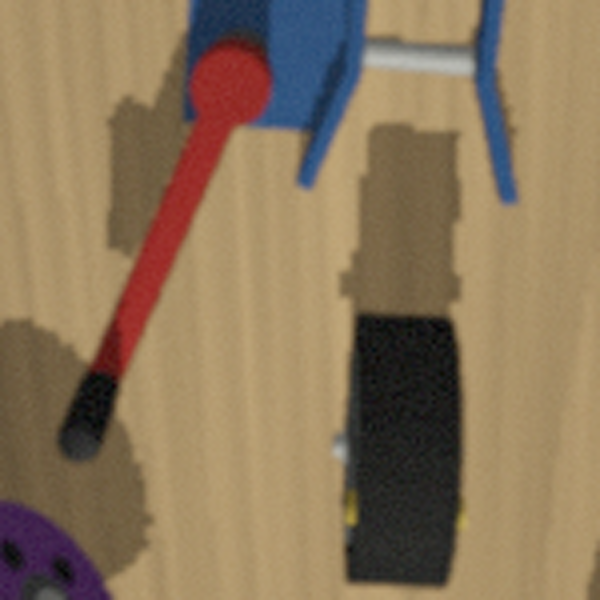

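```bash
python3 - <<'E'
from h import *
c=cal('wrist')
print('axleL',onplane(c,285,271.7,45)); p=onplane(c,287.8,286.2,83);q=onplane(c,315.9,290,83);print(p,q,(p+q)/2)
for u,v in((289.5,306),(311,306),(290,239.5),(313,239.5)): print(onplane(c,u,v,45),onplane(c,u,v,90))
O=np.array([596,90.]);th=.115;ex=np.array([np.sin(th),np.cos(th)]);ey=np.array([-ex[1],ex[0]])
for z in (45,63): 
  f=np.append(O+50*ex,z);print('bump nominal px',proj(c,f))
print('wheel in stand',[(e@(((p+q)/2)[:2]-O)) for e in(ex,ey)])
s=telemetry.state();print(s['tool_pos'],R.from_quat(s['ee_rot']).as_matrix().round(3))
E
```

```text
axleL [562.2430467  -69.45969568  45.        ]
[565.18535754 -67.83529379  83.        ] [599.81454314 -74.09176385  83.        ] [582.49995034 -70.96352882  83.        ]
[ 567.42985772 -124.09349804   45.        ] [566.68657675 -91.38631571  90.        ]
[ 597.72278034 -124.85132687   45.        ] [593.17271324 -92.04891133  90.        ]
[569.77615574 -22.2407086   45.        ] [568.73802522  -2.33294453  90.        ]
[599.80307086 -23.00634185  45.        ] [594.99158226  -3.00236382  90.        ]
bump nominal px [315.72902157 108.28759155]
bump nominal px [317.59867618 108.06529751]
wheel in stand [np.float64(-161.44941598929955), np.float64(-5.059152965620767)]
[559.48078038  58.33030599 261.21705616] [[ 0.026  1.    -0.001]
 [ 1.    -0.026 -0.   ]
 [-0.    -0.001 -1.   ]]
```

The wrist view shows the wheel at (301,272), the sill at (306,175), the bumper at (318,99), the keeper hub at (258,182) and the knob at (220,268). That puts the wheel at about (583,-71) and the stand at about (596,90), heading 0.11 from +y. The pivot-knob distance of 109 mm checks against the given 110. Now I go down over the wheel.

Request:
carry_out([
  {"x":-45,"y":9,"z":30,"rx":0,"ry":0,"rz":2.5,"hand":85},
  {"x":-90,"y":20,"z":50,"rx":0,"ry":0,"rz":2.5,"hand":85},
  {"x":-129,"y":27,"z":70,"rx":0,"ry":0,"rz":2.5,"hand":85},
  {"x":-129,"y":27,"z":100,"rx":0,"ry":0,"rz":2.5,"hand":85},
  {"x":-129,"y":27,"z":125,"rx":0,"ry":0,"rz":2.5,"hand":85},
  {"x":-129,"y":27,"z":125,"rx":0,"ry":0,"rz":2.5,"hand":85},
  {"x":-129,"y":27,"z":125,"rx":0,"ry":0,"rz":2.5,"hand":85},
])

```text
t: 2.7
tool_pos: [583.5, -70.9, 136.7]
ee_rot: [0.731, 0.682, -0.0, -0.0]
contact_force: [0.1, -0.9, 0.5]
grip_width: 84.8
grasp_force: 0.0
```

```bash
python3 - <<'E'
from h import *
a,c=shot('wrist','w2.png');s=telemetry.state();print(s['tool_pos'],R.from_quat(s['ee_rot']).as_matrix().round(3))
E
```

```text
[584.30550158 -70.684015   137.52686209] [[ 0.069  0.998  0.001]
 [ 0.998 -0.069 -0.   ]
 [-0.     0.001 -1.   ]]
```

View pics/w2.png

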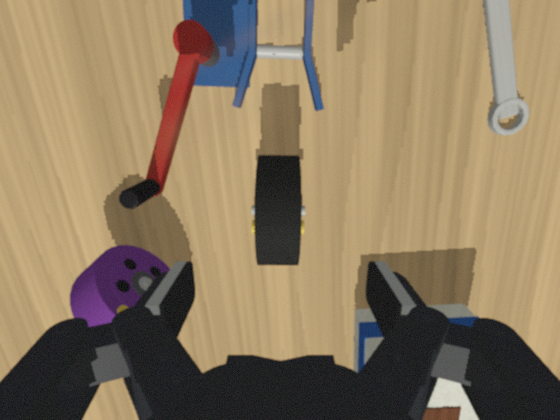

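```bash
python3 - <<'E'
from h import *
c=cal('wrist');a=cv2.imread('pics/w2.png');h=cv2.cvtColor(a,cv2.COLOR_BGR2HSV)
p=onplane(c,252,212,45);q=onplane(c,304.5,211,45);print('axle',p,q,(p+q)/2,np.arctan2(p[1]-q[1],q[0]-p[0]))
y=cv2.inRange(h,(22,120,100),(35,255,255));ys,xs=np.where(y[200:250,240:320]);print(xs+240,ys+200)
p=onplane(c,253,225.5,83);q=onplane(c,303,223.5,83);print('dots',p,q,(p+q)/2,np.arctan2(p[1]-q[1],q[0]-p[0]))
blue=cv2.inRange(h,(100,120,40),(125,255,255))
# cheek inner edges near the sill and flare, z 18 top
for v in (5,15,25,35,45,60,75,90,100):
    u=np.where(blue[v,230:330])[0]+230;l=u[u<280];r=u[u>280]
    if len(l) and len(r):
        p=onplane(c,l.max()+.5,v+.5,18);q=onplane(c,r.min()-.5,v+.5,18);print(v,p[:2].round(1),q[:2].round(1),((p+q)/2)[:2].round(1))
p=onplane(c,257,50,5);q=onplane(c,303,53,5);print('sill',p,q,(p+q)/2)
print('pivot',onplane(c,193,42,56))
E
```

```text
axle [560.803057   -69.92146223  45.        ] [604.30617294 -72.06202269  45.        ] [582.55461497 -70.99174246  45.        ] 0.049165109314496316
[253 254 301 253 301 302 252 253 254 301 302 303 252 253 254 301 302 303
 252 253 254 301 302 303 252 253 254 301 302 303 252 253 254 301 302 303
 252 253 254 301 302 303 252 253 254 300 301 302 303 252 253 254 300 301
 302 303 252 253 254 300 301 302 303 252 253 254 300 301 302 303 252 253
 254 300 301 302 303 252 253 254 300 301 302 303 301 302] [220 220 220 221 221 221 222 222 222 222 222 222 223 223 223 223 223 223
 224 224 224 224 224 224 225 225 225 225 225 225 226 226 226 226 226 226
 227 227 227 227 227 227 228 228 228 228 228 228 228 229 229 229 229 229
 229 229 230 230 230 230 230 230 230 231 231 231 231 231 231 231 232 232
 232 232 232 232 232 233 233 233 233 233 233 233 234 234]
dots [565.16219361 -67.5040389   83.        ] [600.42433494 -68.43943415  83.        ] [582.79326428 -67.97173652  83.        ] 0.026520679396468506
60 [571.1  47.8] [611.6  45. ] [591.4  46.4]
75 [566.8  37.1] [613.5  33.9] [590.2  35.5]
sill [573.84548877  57.49652813   5.        ] [611.73244861  52.6300325    5.        ] [592.78896869  55.06328032   5.        ]
pivot [534.46350336  55.85859033  56.        ]
```

The axle ends are at (252,212) and (304,211), which gives centre (582.6,-71) and heading about 0.05. I descend and pinch lightly.

Request:
carry_out([
  {"x":0,"y":-0.5,"z":40,"rx":0,"ry":0,"rz":-1,"hand":80},
  {"x":0,"y":-0.5,"z":80,"rx":0,"ry":0,"rz":-1,"hand":70},
  {"x":0,"y":-0.5,"z":111,"rx":0,"ry":0,"rz":-1,"hand":60},
  {"x":0,"y":-0.5,"z":111,"rx":0,"ry":0,"rz":-1,"hand":54},
  {"x":0,"y":-0.5,"z":111,"rx":0,"ry":0,"rz":-1,"hand":50},
  {"x":0,"y":-0.5,"z":111,"rx":0,"ry":0,"rz":-1,"hand":47},
  {"x":0,"y":-0.5,"z":111,"rx":0,"ry":0,"rz":-1,"hand":46},
], newtons=4)

```text
t: 3.45
tool_pos: [584.6, -70.2, 27.6]
ee_rot: [0.725, 0.689, 0.001, 0.001]
contact_force: [-2.2, 0.9, 0.5]
grip_width: 46.1
grasp_force: 0.7
```

Request:
carry_out([
  {"x":0,"y":-1,"z":0,"rx":0,"ry":0,"rz":0,"hand":45},
  {"x":0,"y":-1,"z":0,"rx":0,"ry":0,"rz":0,"hand":43},
  {"x":0,"y":-1,"z":0,"rx":0,"ry":0,"rz":0,"hand":43},
  {"x":0,"y":-1,"z":0,"rx":0,"ry":0,"rz":0,"hand":43},
], newtons=4)

```text
t: 3.85
tool_pos: [583.0, -70.2, 26.8]
ee_rot: [0.725, 0.689, 0.001, 0.001]
contact_force: [-2.0, 0.3, 8.5]
grip_width: 43.3
grasp_force: 14.5
```

```bash
python3 - <<'E'
from h import *
s=telemetry.state();print(s['tool_pos'],s['contact_force'],s['grip_width'],s['grasp_force'],R.from_quat(s['ee_rot']).as_matrix().round(3))
a,c=shot('wrist','w3.png')
h=cv2.cvtColor(a,cv2.COLOR_BGR2HSV);cv2.imwrite('pics/w3c.png',a[:,:,::-1][100:400,140:420])
y=cv2.inRange(h,(85,120,100),(98,255,255));print(y.sum()) 
E
```

```text
[582.97374856 -70.17256182  26.75404448] [-2.00169447  0.27685461  8.46617683] 43.28405386368296 14.45130318403244 [[ 0.051  0.999  0.002]
 [ 0.999 -0.051 -0.   ]
 [-0.     0.002 -1.   ]]
43860
```

View pics/w3c.png

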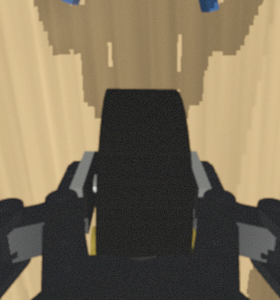

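Request:
carry_out([
  {"x":0,"y":0,"z":0,"rx":0,"ry":0,"rz":0,"hand":44.2},
  {"x":0,"y":0,"z":0,"rx":0,"ry":0,"rz":0,"hand":44.2},
], newtons=4)

```text
t: 4.1
tool_pos: [582.3, -70.1, 25.7]
ee_rot: [0.725, 0.689, 0.0, 0.0]
contact_force: [-1.8, 0.1, 1.4]
grip_width: 43.8
grasp_force: 0.8
```

Request:
carry_out([
  {"x":0,"y":0,"z":0.5,"rx":0,"ry":0,"rz":0,"hand":43.8},
  {"x":1,"y":0,"z":1,"rx":0,"ry":0,"rz":0,"hand":43.8},
  {"x":4,"y":0,"z":1,"rx":0,"ry":0,"rz":0,"hand":43.8},
  {"x":8,"y":0,"z":1,"rx":0,"ry":0,"rz":0,"hand":43.8},
  {"x":12,"y":0,"z":1,"rx":0,"ry":0,"rz":0,"hand":43.8},
  {"x":16,"y":0,"z":1,"rx":0,"ry":0,"rz":0,"hand":43.8},
  {"x":20,"y":0,"z":1,"rx":0,"ry":0,"rz":0,"hand":43.8},
], newtons=4)

```text
t: 4.8
tool_pos: [583.5, -49.6, 24.1]
ee_rot: [0.725, 0.689, 0.0, 0.0]
contact_force: [-0.1, -0.1, -0.9]
grip_width: 43.8
grasp_force: 3.1
```

```bash
python3 - <<'E'
from h import *
s=telemetry.state();print(s['tool_pos'],s['contact_force'],s['grip_width'],s['grasp_force'])
for n in('wrist','side'):
    a,c=shot(n,n+'4.png');h=cv2.cvtColor(a,cv2.COLOR_RGB2HSV)
    y=cv2.inRange(h,(22,120,90),(35,255,255))
    k,lab,st,ce=cv2.connectedComponentsWithStats(y)
    for i in range(1,k):
        if st[i,4]>4: print(n,st[i],ce[i].round(1))
    th=.05;ex=np.array([np.sin(th),np.cos(th),0]);ey=np.array([-ex[1],ex[0],0])
    C=np.array([s['tool_pos'][0],s['tool_pos'][1],45])
    for ang in (0,.22,.44,.66): print(ang,[proj(c,C+sd*16*ey+38*(np.sin(ang)*ex+np.cos(ang)*np.array([0,0,1]))).round(1) for sd in(1,-1)])
E
```

```text
[583.47281048 -49.62428911  24.12278563] [-0.14081283 -0.12837628 -0.923444  ] 43.84222368931352 3.0571964755654335
wrist [226 283   8  32 191] [229.3 299. ]
wrist [331 286   7  31 175] [334. 301.]
0 [array([234.2, 349.4]), array([327. , 349.4])]
0.22 [array([233.4, 327.6]), array([327.8, 327.6])]
0.44 [array([233.5, 302.9]), array([327.7, 302.8])]
0.66 [array([234.4, 277.6]), array([326.7, 277.6])]
side [280 198   2   3   5] [280.4 198.8]
0 [array([283.4, 194.5]), array([273.4, 191.4])]
0.22 [array([282. , 196.3]), array([272. , 193.2])]
0.44 [array([280.6, 198.5]), array([270.6, 195.4])]
0.66 [array([279.4, 201. ]), array([269.4, 197.9])]
```

Request:
carry_out([
  {"x":4,"y":0,"z":0,"rx":0,"ry":0,"rz":0,"hand":43.8},
  {"x":8,"y":0,"z":0,"rx":0,"ry":0,"rz":0.4,"hand":43.8},
  {"x":12,"y":0,"z":0,"rx":0,"ry":0,"rz":0.8,"hand":43.8},
  {"x":16,"y":0,"z":0,"rx":0,"ry":0,"rz":1.2,"hand":43.8},
  {"x":20,"y":0,"z":0,"rx":0,"ry":0,"rz":1.6,"hand":43.8},
  {"x":24,"y":0,"z":0,"rx":0,"ry":0,"rz":2,"hand":43.8},
  {"x":28,"y":0,"z":0,"rx":0,"ry":0,"rz":2.5,"hand":43.8},
  {"x":32,"y":0,"z":0,"rx":0,"ry":0,"rz":3,"hand":43.8},
  {"x":36,"y":0,"z":0,"rx":0,"ry":0,"rz":3.5,"hand":43.8},
  {"x":40,"y":0,"z":0,"rx":0,"ry":0,"rz":3.5,"hand":43.8},
  {"x":41,"y":0,"z":0,"rx":0,"ry":0,"rz":3.5,"hand":43.8},
], newtons=4)

```text
t: 6.0
tool_pos: [585.9, -8.7, 24.5]
ee_rot: [0.746, 0.666, 0.0, 0.0]
contact_force: [2.2, -1.9, 2.2]
grip_width: 43.5
grasp_force: 3.2
```

```bash
cat > dot.py <<'E'
from h import *
s=telemetry.state();print(s['t'],s['tool_pos'].round(1),s['contact_force'].round(1),round(s['grip_width'],2),round(s['grasp_force'],1))
import sys
Rm=R.from_quat(s['ee_rot']).as_matrix();ex=Rm[:,0];ey=-Rm[:,1];print('heading',np.arctan2(ex[0],ex[1]).round(3))
C=np.array([s['tool_pos'][0],s['tool_pos'][1],45])
for n in ('wrist','side'):
    a,c=shot(n,n+sys.argv[1]+'.png');h=cv2.cvtColor(a,cv2.COLOR_RGB2HSV)
    y=cv2.inRange(h,(22,120,90),(35,255,255))
    k,lab,st,ce=cv2.connectedComponentsWithStats(y)
    for i in range(1,k):
        if st[i,4]>(20 if n=='wrist' else 3): print(n,st[i],ce[i].round(1))
    for ang in np.arange(.8,3.7,.4): print(ang.round(1),[proj(c,C+sd*16*ey+38*(np.sin(ang)*ex+np.cos(ang)*np.array([0,0,1]))).round() for sd in(1,-1)],end=' ')
    print()
    if n=='wrist':
        blue=cv2.inRange(h,(100,120,40),(125,255,255))
        for v in range(2,260,12):
            u=np.where(blue[v,180:400])[0]+180;l=u[u<280];r=u[u>280]
            if len(l) and len(r):
                p=onplane(c,l.max()+.5,v+.5,18);q=onplane(c,r.min()-.5,v+.5,18);print(v,p[:2].round(1),q[:2].round(1),((p+q)/2)[:2].round(1))
E
python3 dot.py 5
```

```text
6.0 [585.9  -8.7  24.5] [ 2.2 -1.9  2.2] 43.49 3.2
heading 0.112
wrist [233 207   6  19  62] [235.2 214.6]
wrist [320 207   6  24  93] [322.9 216.7]
0.8 [array([236., 262.]), array([326., 262.])] 1.2 [array([239., 227.]), array([322., 227.])] 1.6 [array([244., 209.]), array([318., 209.])] 2.0 [array([248., 206.]), array([314., 207.])] 2.4 [array([250., 216.]), array([311., 216.])] 2.8 [array([252., 232.]), array([309., 233.])] 3.2 [array([253., 255.]), array([308., 255.])] 3.6 [array([254., 280.]), array([307., 280.])] 
62 [577.6  92.3] [616.7  87.9] [597.2  90.1]
74 [577.3  87.3] [612.3  83.3] [594.8  85.3]
86 [575.1  82.4] [612.8  78.1] [594.   80.3]
98 [569.2  77.8] [611.5  73. ] [590.3  75.4]
110 [563.1  73.1] [610.6  67.7] [586.9  70.4]
122 [561.6  67.7] [610.2  62.3] [585.9  65. ]
134 [557.7  62.5] [609.8  56.7] [583.8  59.6]
146 [573.7  55. ] [609.4  51. ] [591.5  53. ]
158 [570.9  49.4] [610.4  44.9] [590.6  47.2]
170 [568.4  43.6] [611.9  38.7] [590.2  41.1]
182 [566.5  37.6] [613.   32.4] [589.7  35. ]
194 [563.4  31.6] [614.7  25.8] [589.   28.7]
206 [560.3  25.4] [615.8  19.2] [588.   22.3]
218 [557.  19.] [618.   12.2] [587.5  15.6]
side [269 217   2   3   5] [269.4 217.8]
0.8 [array([271., 211.]), array([261., 207.])] 1.2 [array([269., 216.]), array([259., 212.])] 1.6 [array([269., 221.]), array([259., 217.])] 2.0 [array([269., 224.]), array([260., 220.])] 2.4 [array([271., 226.]), array([262., 222.])] 2.8 [array([274., 226.]), array([264., 222.])] 3.2 [array([277., 223.]), array([267., 220.])] 3.6 [array([279., 220.]), array([270., 216.])]
```

Request:
carry_out([
  {"x":3,"y":-0.3,"z":0,"rx":0,"ry":0,"rz":0,"hand":43.7},
  {"x":7,"y":-0.6,"z":0,"rx":0,"ry":0,"rz":0,"hand":43.7},
  {"x":11,"y":-1,"z":0,"rx":0,"ry":0,"rz":0,"hand":43.7},
  {"x":15,"y":-1,"z":0,"rx":0,"ry":0,"rz":0,"hand":43.7},
  {"x":19,"y":-1,"z":0,"rx":0,"ry":0,"rz":0,"hand":43.7},
  {"x":23,"y":-1,"z":0,"rx":0,"ry":0,"rz":0,"hand":43.7},
  {"x":27,"y":-1,"z":0,"rx":0,"ry":0,"rz":0,"hand":43.7},
  {"x":31,"y":-1,"z":0,"rx":0,"ry":0,"rz":0,"hand":43.7},
  {"x":35,"y":-1,"z":0,"rx":0,"ry":0,"rz":0,"hand":43.7},
  {"x":38,"y":-1,"z":0,"rx":0,"ry":0,"rz":0,"hand":43.7},
], newtons=4)

```text
t: 7.1
tool_pos: [588.1, 29.2, 24.0]
ee_rot: [0.746, 0.666, -0.0, -0.0]
contact_force: [0.9, -1.4, -0.5]
grip_width: 43.6
grasp_force: 4.5
```

```bash
python3 dot.py 6; python3 - <<'E'
import cv2
a=cv2.imread('pics/wrist6.png');print(a.shape)
E
```

```text
7.1 [588.1  29.2  24. ] [ 0.9 -1.4 -0.5] 43.63 4.5
heading 0.112
0.8 [array([235., 263.]), array([326., 263.])] 1.2 [array([239., 228.]), array([322., 228.])] 1.6 [array([243., 210.]), array([318., 210.])] 2.0 [array([247., 207.]), array([314., 207.])] 2.4 [array([250., 216.]), array([311., 216.])] 2.8 [array([252., 233.]), array([309., 233.])] 3.2 [array([253., 255.]), array([308., 255.])] 3.6 [array([254., 280.]), array([308., 280.])] 
62 [581.7 129.9] [619.3 125.6] [600.5 127.7]
74 [580.9 124.9] [617.6 120.8] [599.3 122.9]
146 [577.5  92.7] [613.   88.7] [595.2  90.7]
158 [577.1  86.9] [612.  83.] [594.6  84.9]
170 [576.2  80.9] [611.6  77. ] [593.9  78.9]
182 [575.8  74.8] [611.1  70.8] [593.5  72.8]
194 [574.9  68.5] [610.2  64.6] [592.5  66.6]
206 [567.2  62.9] [610.2  58.1] [588.7  60.5]
218 [564.6  56.5] [610.2  51.4] [587.4  54. ]
230 [562.4  49.9] [611.8  44.4] [587.1  47.1]
242 [560.2  43.1] [613.5  37.2] [586.9  40.1]
side [264 231   2   3   4] [264.5 232. ]
0.8 [array([264., 218.]), array([254., 214.])] 1.2 [array([262., 223.]), array([252., 219.])] 1.6 [array([262., 228.]), array([252., 224.])] 2.0 [array([262., 232.]), array([253., 228.])] 2.4 [array([264., 233.]), array([255., 230.])] 2.8 [array([267., 233.]), array([257., 229.])] 3.2 [array([270., 231.]), array([260., 227.])] 3.6 [array([273., 227.]), array([263., 223.])] 
(420, 560, 3)
```

View pics/wrist6.png

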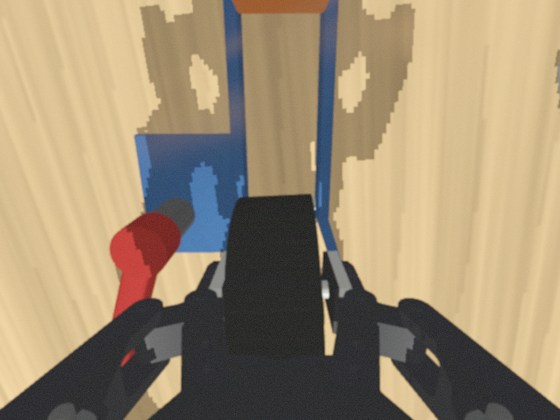

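The wrist view shows the tyre front at (275,200) in the flared mouth. It sits slightly left of the gripper centre, and the dot is at about 2.0-2.2 rad, so it is rolling properly. I relax the pinch briefly so the wheel can square itself up.

Request:
carry_out([
  {"x":0,"y":0,"z":0,"rx":0,"ry":0,"rz":0,"hand":46},
  {"x":0,"y":0,"z":0,"rx":0,"ry":0,"rz":0,"hand":46},
  {"x":0,"y":0,"z":0,"rx":0,"ry":0,"rz":0,"hand":46},
], newtons=4)

```text
t: 7.5
tool_pos: [588.5, 28.6, 24.2]
ee_rot: [0.746, 0.666, -0.0, -0.0]
contact_force: [-1.0, 0.2, -0.7]
grip_width: 46.2
grasp_force: 0.1
```

```bash
cat > tyre.py <<'E'
from h import *
import sys
for f in sys.argv[1:]:
    if f=='new': a,c=shot('wrist','wn.png')
    else: a=cv2.imread('pics/'+f)[:,:,::-1]
    g=a.max(2)
    r=[]
    for v in range(200,340,15):
        row=g[v,200:350]<48
        d=np.where(row)[0]
        # run containing column 275
        i=75
        l=i
        while l>0 and g[v,200+l-1]<50: l-=1
        k=i
        while k<149 and g[v,200+k+1]<50: k+=1
        r.append((v,200+l,200+k,(400+l+k)/2))
    print(f,r)
E
python3 tyre.py w3.png wrist4.png wrist5.png wrist6.png new; python3 -c "
from h import *
s=telemetry.state();print(s['tool_pos'],s['contact_force'],s['grip_width'],s['grasp_force'])"
```

```text
w3.png [(200, 245, 321, 283.0), (215, 242, 324, 283.0), (230, 241, 326, 283.5), (245, 240, 328, 284.0), (260, 233, 330, 281.5), (275, 238, 332, 285.0), (290, 238, 336, 287.0), (305, 206, 349, 277.5), (320, 237, 331, 284.0), (335, 237, 330, 283.5)]
wrist4.png [(200, 245, 320, 282.5), (215, 253, 324, 288.5), (230, 240, 326, 283.0), (245, 238, 327, 282.5), (260, 232, 328, 280.0), (275, 227, 333, 280.0), (290, 234, 330, 282.0), (305, 265, 321, 293.0), (320, 232, 285, 258.5), (335, 243, 329, 286.0)]
wrist5.png [(200, 253, 298, 275.5), (215, 255, 279, 267.0), (230, 275, 279, 277.0), (245, 255, 322, 288.5), (260, 266, 291, 278.5), (275, 274, 291, 282.5), (290, 269, 284, 276.5), (305, 273, 280, 276.5), (320, 272, 276, 274.0), (335, 263, 277, 270.0)]
wrist6.png [(200, 238, 298, 268.0), (215, 233, 310, 271.5), (230, 244, 314, 279.0), (245, 228, 316, 272.0), (260, 257, 281, 269.0), (275, 226, 278, 252.0), (290, 253, 299, 276.0), (305, 261, 286, 273.5), (320, 269, 291, 280.0), (335, 260, 322, 291.0)]
new [(200, 241, 305, 273.0), (215, 236, 276, 256.0), (230, 234, 318, 276.0), (245, 256, 275, 265.5), (260, 259, 323, 291.0), (275, 261, 289, 275.0), (290, 267, 294, 280.5), (305, 275, 295, 285.0), (320, 255, 286, 270.5), (335, 263, 293, 278.0)]
[588.48884582  28.59265372  24.24616992] [ 0.09654657 -0.4443667  -0.47392418] 45.759743321336444 0.050612714840099216
```

Request:
carry_out([
  {"x":0,"y":0,"z":0,"rx":0,"ry":0,"rz":0,"hand":43.6},
  {"x":0,"y":0,"z":0,"rx":0,"ry":0,"rz":0,"hand":43.6},
  {"x":2,"y":0,"z":0.5,"rx":0,"ry":0,"rz":0,"hand":43.6},
  {"x":4,"y":0,"z":0.5,"rx":0,"ry":0,"rz":0,"hand":43.6},
  {"x":6,"y":0,"z":-0.4,"rx":0,"ry":0,"rz":0,"hand":43.6},
  {"x":8,"y":0,"z":-1.2,"rx":0,"ry":0,"rz":0,"hand":43.6},
  {"x":10,"y":0,"z":-1.9,"rx":0,"ry":0,"rz":0,"hand":43.6},
  {"x":13,"y":0,"z":-2.9,"rx":0,"ry":0,"rz":0,"hand":43.6},
  {"x":16,"y":0,"z":-3.6,"rx":0,"ry":0,"rz":0,"hand":43.6},
  {"x":19,"y":0,"z":-4.2,"rx":0,"ry":0,"rz":0,"hand":43.6},
  {"x":23,"y":0,"z":-4.5,"rx":0,"ry":0,"rz":0,"hand":43.6},
  {"x":27,"y":0,"z":-4.5,"rx":0,"ry":0,"rz":0,"hand":43.6},
], newtons=4)

```text
t: 8.75
tool_pos: [591.8, 55.9, 29.0]
ee_rot: [0.746, 0.666, 0.0, 0.0]
contact_force: [-0.1, -0.0, -0.1]
grip_width: 43.5
grasp_force: 5.8
```

```bash
python3 dot.py 7|grep -v '^[0-9]* \['; python3 tyre.py wrist7.png; python3 - <<'E'
from h import *
a=cv2.imread('pics/side7.png')[180:280,190:310]; cv2.imwrite('pics/s7.png',np.hstack([cv2.resize(a,(480,400),interpolation=cv2.INTER_CUBIC),cv2.resize(cv2.imread('pics/wrist7.png')[:,140:420],(267,400))]))
E
```

```text
8.75 [591.8  55.9  29. ] [-0.1 -0.  -0.1] 43.53 5.8
heading 0.112
0.8 [array([237., 256.]), array([324., 256.])] 1.2 [array([241., 223.]), array([320., 223.])] 1.6 [array([245., 206.]), array([316., 206.])] 2.0 [array([248., 204.]), array([313., 204.])] 2.4 [array([251., 213.]), array([310., 213.])] 2.8 [array([253., 230.]), array([308., 230.])] 3.2 [array([254., 251.]), array([307., 251.])] 3.6 [array([254., 276.]), array([307., 276.])] 
side [259 235   2   4   6] [259.5 236.5]
0.8 [array([258., 223.]), array([248., 219.])] 1.2 [array([256., 229.]), array([246., 225.])] 1.6 [array([256., 234.]), array([246., 230.])] 2.0 [array([257., 237.]), array([247., 233.])] 2.4 [array([259., 239.]), array([249., 235.])] 2.8 [array([261., 238.]), array([252., 234.])] 3.2 [array([264., 236.]), array([255., 232.])] 3.6 [array([267., 232.]), array([258., 228.])] 
wrist7.png [(200, 238, 311, 274.5), (215, 234, 314, 274.0), (230, 232, 300, 266.0), (245, 230, 319, 274.5), (260, 229, 328, 278.5), (275, 227, 333, 280.0), (290, 224, 323, 273.5), (305, 218, 283, 250.5), (320, 260, 283, 271.5), (335, 249, 294, 271.5)]
```

View pics/s7.png

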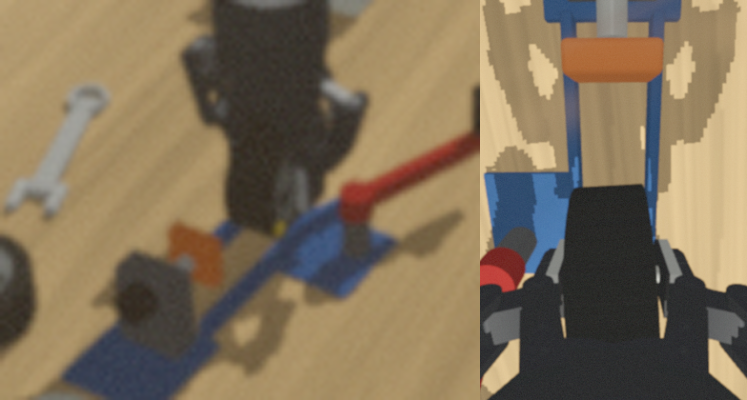

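The picture shows the wheel upright on the sill between the cheeks, dot at the lower right, about 1.5-2 mm left of centre. I roll down the far side with a small shift to the right.

Request:
carry_out([
  {"x":2,"y":0.5,"z":0.2,"rx":0,"ry":0,"rz":0,"hand":43.6},
  {"x":5,"y":1,"z":0.6,"rx":0,"ry":0,"rz":0,"hand":43.6},
  {"x":8,"y":1,"z":1.2,"rx":0,"ry":0,"rz":0,"hand":43.6},
  {"x":11,"y":1,"z":2,"rx":0,"ry":0,"rz":0,"hand":43.6},
  {"x":14,"y":1,"z":2.8,"rx":0,"ry":0,"rz":0,"hand":43.6},
  {"x":17,"y":1,"z":3.8,"rx":0,"ry":0,"rz":0,"hand":43.6},
  {"x":20,"y":1,"z":4.8,"rx":0,"ry":0,"rz":0,"hand":43.6},
  {"x":23,"y":1,"z":5.5,"rx":0,"ry":0,"rz":0,"hand":43.7},
  {"x":26,"y":1,"z":5.5,"rx":0,"ry":0,"rz":0,"hand":43.7},
  {"x":29,"y":1,"z":5.5,"rx":0,"ry":0,"rz":0,"hand":43.7},
  {"x":30,"y":1,"z":5.5,"rx":0,"ry":0,"rz":0,"hand":43.7},
], newtons=4)

```text
t: 9.95
tool_pos: [596.1, 85.5, 23.0]
ee_rot: [0.746, 0.666, -0.0, 0.0]
contact_force: [-0.3, 0.5, -3.0]
grip_width: 43.6
grasp_force: 5.7
```

```bash
cat > bump.py <<'E'
from h import *
import sys
s=telemetry.state();print(s['t'],s['tool_pos'].round(1),s['contact_force'].round(1))
a,c=shot('wrist',sys.argv[1]);h=cv2.cvtColor(a,cv2.COLOR_RGB2HSV)
o=cv2.inRange(h,(5,150,60),(18,255,255));o[250:]=0;ys,xs=np.where(o)
print('orange px',xs.min(),xs.max(),ys.min(),ys.max())
k,l,st,ce=cv2.connectedComponentsWithStats(o);i=1+np.argmax(st[1:,4]);x0,y0,w,hh,_=st[i];print(st[i])
# tread front silhouette row at tyre centre column, bumper face top edge (z63)
b,d,v=a[:,x0+w//2].astype(int).T[0],0,0
col=a[:,x0+w//2].max(1);print('col',[(v,tuple(a[v,x0+w//2])) for v in range(max(0,y0),y0+hh+40,6)])
for v in range(y0,y0+hh+1,4): 
    r=np.where(l[v]==i)[0]; print(v,r.min(),r.max(),end=';')
E
python3 bump.py w8.png; python3 tyre.py w8.png
```

```text
9.95 [596.1  85.5  23. ] [-0.3  0.5 -3. ]
orange px 224 327 129 168
[ 224  129  104   40 3798]
col [(129, (np.uint8(151), np.uint8(101), np.uint8(61))), (135, (np.uint8(164), np.uint8(97), np.uint8(48))), (141, (np.uint8(175), np.uint8(107), np.uint8(59))), (147, (np.uint8(172), np.uint8(103), np.uint8(53))), (153, (np.uint8(172), np.uint8(103), np.uint8(56))), (159, (np.uint8(169), np.uint8(100), np.uint8(49))), (165, (np.uint8(166), np.uint8(100), np.uint8(53))), (171, (np.uint8(148), np.uint8(124), np.uint8(90))), (177, (np.uint8(148), np.uint8(126), np.uint8(92))), (183, (np.uint8(146), np.uint8(127), np.uint8(94))), (189, (np.uint8(150), np.uint8(129), np.uint8(91))), (195, (np.uint8(149), np.uint8(126), np.uint8(95))), (201, (np.uint8(40), np.uint8(36), np.uint8(38))), (207, (np.uint8(40), np.uint8(41), np.uint8(38)))]
129 260 312;133 234 320;137 225 326;141 224 327;145 224 326;149 225 326;153 225 326;157 225 326;161 225 326;165 226 324;w8.png [(200, 242, 315, 278.5), (215, 239, 320, 279.5), (230, 237, 322, 279.5), (245, 236, 325, 280.5), (260, 232, 328, 280.0), (275, 227, 333, 280.0), (290, 233, 335, 284.0), (305, 215, 335, 275.0), (320, 233, 328, 280.5), (335, 234, 331, 282.5)]Traceback (most recent call last):
  File "bump.py", line 12, in <module>
    r=np.where(l[v]==i)[0]; print(v,r.min(),r.max(),end=';')
                                    ~~~~~^^
    return umr_minimum(a, axis, None, out, keepdims, initial, where)
ValueError: zero-size array to reduction operation minimum which has no identity
```

Request:
carry_out([
  {"x":0,"y":0,"z":1,"rx":0,"ry":0,"rz":0,"hand":43.7},
  {"x":0,"y":0,"z":1.5,"rx":0,"ry":0,"rz":0,"hand":43.9},
  {"x":0,"y":0,"z":1.5,"rx":0,"ry":0,"rz":0,"hand":45},
  {"x":0,"y":0,"z":0,"rx":0,"ry":0,"rz":0,"hand":45},
], newtons=4)

```text
t: 10.4
tool_pos: [596.1, 85.2, 23.2]
ee_rot: [0.746, 0.666, -0.0, -0.0]
contact_force: [0.3, 0.1, -0.8]
grip_width: 44.6
grasp_force: 0.3
```

```bash
sed -i '/^for v in range(y0/,$d' bump.py; python3 bump.py w9.png|grep -v col; python3 tyre.py w9.png; python3 - <<'E'
from h import *
c=cal('wrist');print(onplane(c,276,168.5,63),c['origin'])
O=np.array([594.8,90.5]);th=.111;ex=np.array([np.sin(th),np.cos(th)])
print('face x',ex@(onplane(c,276,168.5,63)[:2]-O),'wheel x',ex@(telemetry.state()['tool_pos'][:2]-O))
E
```

```text
10.4 [596.1  85.2  23.2] [ 0.3  0.1 -0.8]
orange px 224 327 128 167
[ 224  128  104   40 3761]
w9.png [(200, 242, 314, 278.0), (215, 238, 318, 278.0), (230, 236, 321, 278.5), (245, 234, 322, 278.0), (260, 231, 329, 280.0), (275, 226, 334, 280.0), (290, 227, 282, 254.5), (305, 236, 338, 287.0), (320, 227, 328, 277.5), (335, 234, 329, 281.5)]
[601.36267328 144.3339967   63.        ] [604.88365281 162.52933251 165.42018618]
face x 54.22965450731061 wheel x -5.087466774960765
```

Request:
carry_out([
  {"x":0,"y":0,"z":0,"rx":0,"ry":0,"rz":0,"hand":43.7},
  {"x":0,"y":0,"z":0.5,"rx":0,"ry":0,"rz":0,"hand":43.7},
  {"x":3,"y":0,"z":0.5,"rx":0,"ry":0,"rz":0,"hand":43.7},
  {"x":6,"y":0,"z":0.5,"rx":0,"ry":0,"rz":0,"hand":43.7},
  {"x":9,"y":0,"z":0.5,"rx":0,"ry":0,"rz":0,"hand":43.7},
  {"x":11,"y":0,"z":0.5,"rx":0,"ry":0,"rz":0,"hand":43.7},
  {"x":12,"y":0,"z":0.5,"rx":0,"ry":0,"rz":0,"hand":43.7},
], newtons=4)

```text
t: 11.15
tool_pos: [597.4, 97.4, 22.7]
ee_rot: [0.746, 0.666, -0.0, -0.0]
contact_force: [-2.0, -0.1, 1.6]
grip_width: 44.0
grasp_force: 4.5
```

```bash
python3 dot.py 10|grep -v '^[0-9]* \['; python3 bump.py w10.png;  python3 tyre.py w10.png
```

```text
11.15 [597.4  97.4  22.7] [-2.  -0.1  1.6] 44.0 4.5
heading 0.112
0.8 [array([235., 264.]), array([326., 264.])] 1.2 [array([239., 229.]), array([323., 229.])] 1.6 [array([243., 210.]), array([318., 211.])] 2.0 [array([247., 208.]), array([314., 208.])] 2.4 [array([250., 217.]), array([311., 217.])] 2.8 [array([252., 234.]), array([309., 234.])] 3.2 [array([253., 256.]), array([308., 256.])] 3.6 [array([253., 281.]), array([308., 281.])] 
0.8 [array([248., 232.]), array([238., 228.])] 1.2 [array([247., 237.]), array([237., 233.])] 1.6 [array([246., 242.]), array([236., 238.])] 2.0 [array([247., 246.]), array([237., 242.])] 2.4 [array([249., 247.]), array([240., 243.])] 2.8 [array([252., 247.]), array([243., 243.])] 3.2 [array([256., 244.]), array([246., 240.])] 3.6 [array([259., 240.]), array([249., 236.])] 
11.25 [597.5  97.4  22.8] [-2.3 -0.3  1.9]
orange px 226 325 156 202
[ 226  156  100   47 4213]
col [(156, (np.uint8(150), np.uint8(118), np.uint8(95))), (162, (np.uint8(156), np.uint8(90), np.uint8(47))), (168, (np.uint8(158), np.uint8(96), np.uint8(51))), (174, (np.uint8(171), np.uint8(101), np.uint8(54))), (180, (np.uint8(171), np.uint8(103), np.uint8(54))), (186, (np.uint8(170), np.uint8(103), np.uint8(53))), (192, (np.uint8(168), np.uint8(97), np.uint8(47))), (198, (np.uint8(168), np.uint8(99), np.uint8(52))), (204, (np.uint8(36), np.uint8(35), np.uint8(32))), (210, (np.uint8(36), np.uint8(39), np.uint8(36))), (216, (np.uint8(29), np.uint8(32), np.uint8(27))), (222, (np.uint8(34), np.uint8(33), np.uint8(36))), (228, (np.uint8(44), np.uint8(42), np.uint8(37))), (234, (np.uint8(35), np.uint8(33), np.uint8(33))), (240, (np.uint8(41), np.uint8(40), np.uint8(37)))]
w10.png [(200, 275, 275, 275.0), (215, 240, 321, 280.5), (230, 238, 323, 280.5), (245, 236, 325, 280.5), (260, 232, 328, 280.0), (275, 265, 333, 299.0), (290, 235, 337, 286.0), (305, 226, 334, 280.0), (320, 234, 332, 283.0), (335, 235, 331, 283.0)]
```

The wheel stands in the stand just at the bumper face: the orange pad's lower edge is at row 202, touching the tyre top at row 204. I release it, lift away, and look again.

Request:
carry_out([
  {"x":0,"y":0,"z":0,"rx":0,"ry":0,"rz":0,"hand":45},
  {"x":0,"y":0,"z":0,"rx":0,"ry":0,"rz":0,"hand":48},
  {"x":0,"y":0,"z":0,"rx":0,"ry":0,"rz":0,"hand":54},
  {"x":0,"y":0,"z":0,"rx":0,"ry":0,"rz":0,"hand":56},
  {"x":0,"y":0,"z":-20,"rx":0,"ry":0,"rz":0,"hand":56},
  {"x":0,"y":0,"z":-60,"rx":0,"ry":0,"rz":0,"hand":56},
  {"x":0,"y":0,"z":-100,"rx":0,"ry":0,"rz":0,"hand":50},
  {"x":-30,"y":-10,"z":-130,"rx":0,"ry":0,"rz":0,"hand":46},
  {"x":-70,"y":-25,"z":-150,"rx":0,"ry":0,"rz":0,"hand":40},
  {"x":-80,"y":-40,"z":-150,"rx":0,"ry":0,"rz":0,"hand":36},
  {"x":-80,"y":-40,"z":-150,"rx":0,"ry":0,"rz":0,"hand":36},
  {"x":-80,"y":-40,"z":-150,"rx":0,"ry":0,"rz":0,"hand":36},
], newtons=20)

```text
t: 12.5
tool_pos: [549.0, 22.1, 173.0]
ee_rot: [0.746, 0.666, 0.0, 0.0]
contact_force: [-0.0, 0.3, 0.0]
grip_width: 36.1
grasp_force: 0.0
```

```bash
python3 bump.py w11.png | grep -v col; python3 -c "
from h import *
s=telemetry.state();print(s['qpos'].round(2),R.from_quat(s['ee_rot']).as_matrix().round(3))"
```

```text
12.5 [549.   22.1 173. ] [-0.   0.3  0. ]
orange px 224 353 28 248
[ 304   28   50   25 1082]
[0.02 0.39 1.84 0.   0.91 0.13] [[ 0.112  0.994  0.001]
 [ 0.994 -0.112  0.   ]
 [ 0.     0.001 -1.   ]]
```

View pics/w11.png

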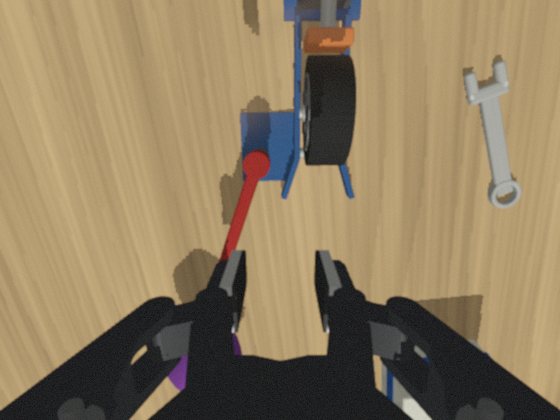

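That is 11 pictures viewed, one past the limit of 10, so I use numbers only from here. The wheel stands free and upright in the lane at (328,110), with the pad at (329,40) and the hub at (257,163). Next: the keeper geometry.

```bash
python3 - <<'E'
from h import *
c=cal('wrist');a=cv2.imread('pics/w11.png');h=cv2.cvtColor(a,cv2.COLOR_BGR2HSV)
red=(cv2.inRange(h,(0,150,60),(5,255,255))|cv2.inRange(h,(174,150,60),(180,255,255)));red[:140]=0;red[280:]=0
# hub: enclosing circle of rows near top
ys,xs=np.where(red);print(xs.min(),xs.max(),ys.min(),ys.max())
m=ys<178;hub=((xs[m].min()+xs[m].max()+1)/2,(ys.min()+(xs[m].max()-xs[m].min()+1)/2));print('hub px',hub,xs[m].max()-xs[m].min())
P=onplane(c,*hub,56)
pts=np.array([onplane(c,xs[ys==v].mean()+.5,v+.5,53) for v in range(190,235,3)])
d=np.polyfit(pts[:,1],pts[:,0],1);u=-np.array([d[0],1,0])/np.hypot(d[0],1);print('pivot',P,'bar line x at pivot y',np.polyval(d,P[1]),'ang',np.degrees(np.arctan2(u[1],u[0])))
print('knob',P[:2]+110*u[:2])
# earlier pictures knob: (484.5,-39.2), w2 
print(cv2.boundingRect(red))
# bumper face edge and wheel
o=cv2.inRange(h,(5,150,60),(18,255,255));r=[np.where(o[10:70,u])[0].max()+10 for u in range(310,350,4)];print('pad lower',r)
f=onplane(c,329,np.median(r)+1,63);print('face',f)
E
```

```text
220 269 150 260
hub px (np.float64(256.5), np.float64(163.5)) 26
pivot [532.63598546  60.13711643  56.        ] bar line x at pivot y 532.6384346725417 ang -115.38103144621107
knob [485.48602014 -39.24538087]
(220, 150, 50, 111)
pad lower [np.int64(52), np.int64(51), np.int64(52), np.int64(52), np.int64(51), np.int64(51), np.int64(51), np.int64(51), np.int64(51), np.int64(47)]
face [599.65722759 139.31511461  63.        ]
```

Request:
carry_out([
  {"x":-34,"y":-28,"z":0,"rx":0,"ry":0,"rz":8,"hand":36},
  {"x":-68,"y":-57,"z":10,"rx":0,"ry":0,"rz":16,"hand":36},
  {"x":-68,"y":-57,"z":20,"rx":0,"ry":0,"rz":19,"hand":36},
  {"x":-68,"y":-57,"z":50,"rx":0,"ry":0,"rz":19,"hand":36},
  {"x":-68,"y":-57,"z":85,"rx":0,"ry":0,"rz":19,"hand":36},
  {"x":-68,"y":-57,"z":115,"rx":0,"ry":0,"rz":19,"hand":36},
  {"x":-68,"y":-57,"z":115,"rx":0,"ry":0,"rz":19,"hand":30},
  {"x":-68,"y":-57,"z":115,"rx":0,"ry":0,"rz":19,"hand":20},
  {"x":-68,"y":-57,"z":115,"rx":0,"ry":0,"rz":19,"hand":16},
  {"x":-68,"y":-57,"z":115,"rx":0,"ry":0,"rz":19,"hand":12},
  {"x":-68,"y":-57,"z":115,"rx":0,"ry":0,"rz":19,"hand":12},
  {"x":-68,"y":-57,"z":115,"rx":0,"ry":0,"rz":19,"hand":12},
], newtons=20)

```text
t: 13.75
tool_pos: [485.6, -38.9, 59.0]
ee_rot: [0.845, 0.534, 0.001, 0.001]
contact_force: [1.5, 4.9, 4.1]
grip_width: 13.4
grasp_force: 20.2
```

```bash
python3 -c "
from h import *
s=telemetry.state();print(s['tool_pos'],s['contact_force'],s['grip_width'],s['grasp_force'],R.from_quat(s['ee_rot']).as_matrix().round(4))
p=s['tool_pos'][:2];P=np.array([532.6,60]);r=p-P;print(np.hypot(*r),np.degrees(np.arctan2(r[1],r[0])))
for a in range(6,121,6):
    t=np.radians(a);q=P+np.array([[np.cos(t),-np.sin(t)],[np.sin(t),np.cos(t)]])@r-p
    M=R.from_quat(s['ee_rot']).as_matrix();print(a,(M.T@np.append(q,0)).round(1))
"
```

```text
[485.6436118  -38.86080534  58.95086873] [1.54596638 4.93212926 4.06615045] 13.4451084198856 20.236890614032745 [[ 4.297e-01  9.030e-01  2.800e-03]
 [ 9.030e-01 -4.297e-01  1.000e-04]
 [ 1.300e-03  2.500e-03 -1.000e+00]]
109.44569989197933 -115.40653860101482
6 [ 0.6 11.4  0. ]
12 [ 2.4 22.8  0.1]
18 [ 5.4 33.8  0.1]
24 [ 9.5 44.5  0.1]
30 [14.7 54.7  0.2]
36 [20.9 64.3  0.2]
42 [28.2 73.2  0.2]
48 [36.3 81.3  0.2]
54 [45.2 88.5  0.3]
60 [54.8 94.7  0.3]
66 [65.  99.9  0.3]
72 [ 75.7 104.    0.4]
78 [ 86.8 107.    0.4]
84 [ 98.1 108.8   0.4]
90 [109.5 109.4   0.4]
96 [121.  108.8   0.4]
102 [132.3 107.    0.4]
108 [143.3 104.    0.4]
114 [154.   99.9   0.4]
120 [164.2  94.7   0.4]
```

Request:
carry_out([
  {"x":0.6,"y":11.4,"z":0,"rx":0,"ry":0,"rz":-6,"hand":12},
  {"x":2.4,"y":22.8,"z":0,"rx":0,"ry":0,"rz":-12,"hand":12},
  {"x":5.4,"y":33.8,"z":0,"rx":0,"ry":0,"rz":-18,"hand":12},
  {"x":9.5,"y":44.5,"z":0,"rx":0,"ry":0,"rz":-24,"hand":12},
  {"x":14.7,"y":54.7,"z":0,"rx":0,"ry":0,"rz":-30,"hand":12},
  {"x":20.9,"y":64.3,"z":0,"rx":0,"ry":0,"rz":-36,"hand":12},
  {"x":28.2,"y":73.2,"z":0,"rx":0,"ry":0,"rz":-42,"hand":12},
  {"x":36.3,"y":81.3,"z":0,"rx":0,"ry":0,"rz":-48,"hand":12},
  {"x":45.2,"y":88.5,"z":0,"rx":0,"ry":0,"rz":-54,"hand":12},
  {"x":54.8,"y":94.7,"z":0,"rx":0,"ry":0,"rz":-60,"hand":12},
  {"x":54.8,"y":94.7,"z":0,"rx":0,"ry":0,"rz":-60,"hand":12},
  {"x":54.8,"y":94.7,"z":0,"rx":0,"ry":0,"rz":-60,"hand":12},
], newtons=20)

```text
t: 14.95
tool_pos: [593.4, -29.7, 58.9]
ee_rot: [0.465, 0.885, 0.0, -0.0]
contact_force: [-2.4, 5.0, 7.5]
grip_width: 13.4
grasp_force: 20.6
```

```bash
cat > arc.py <<'E'
from h import *
import sys
s=telemetry.state();M=R.from_quat(s['ee_rot']).as_matrix();p=s['tool_pos'][:2];P=np.array([532.6,60]);r=p-P;A=np.degrees(np.arctan2(r[1],r[0]))
print(s['t'],s['tool_pos'].round(1),(M.T@s['contact_force']).round(1),s['grip_width'],s['grasp_force'].round(1));print(np.hypot(*r),A,'tool y ang',np.degrees(np.arctan2(M[1,1],M[0,1])),'force world',s['contact_force'].round(1))
for a in np.arange(*map(float,sys.argv[1:4])):
    t=np.radians(a);q=P+109.7/np.hypot(*r)*np.array([[np.cos(t),-np.sin(t)],[np.sin(t),np.cos(t)]])@r-p
    print(a,(M.T@np.append(q,0)).round(1))
E
python3 arc.py 0 58 4
```

```text
Traceback (most recent call last):
  File "arc.py", line 4, in <module>
    print(s['t'],s['tool_pos'].round(1),(M.T@s['contact_force']).round(1),s['grip_width'],s['grasp_force'].round(1));print(np.hypot(*r),A,'tool y ang',np.degrees(np.arctan2(M[1,1],M[0,1])),'force world',s['contact_force'].round(1))
                                                                                          ^^^^^^^^^^^^^^^^^^^^^^
AttributeError: 'float' object has no attribute 'round'
```

```bash
sed -i "s/s\['grasp_force'\].round(1)/s['grasp_force']/" arc.py; python3 arc.py 0 58 4
```

```text
14.95 [593.4 -29.7  58.9] [ 5.5  0.8 -7.5] 13.423832817030485 20.61951756477356
108.3653747882111 -55.87282370312602 tool y ang 34.59107660187175 force world [-2.4  5.   7.5]
0.0 [-1.3 -0.  -0. ]
4.0 [-1.1  7.6  0. ]
8.0 [-0.4 15.3  0. ]
12.0 [ 0.9 22.8  0. ]
16.0 [ 2.7 30.3  0. ]
20.0 [ 5.  37.6  0. ]
24.0 [ 7.8 44.7  0. ]
28.0 [11.1 51.6  0. ]
32.0 [14.9 58.3  0. ]
36.0 [19.1 64.6  0. ]
40.0 [23.8 70.7  0. ]
44.0 [28.8 76.4  0. ]
48.0 [34.3 81.8  0. ]
52.0 [40.1 86.8  0. ]
56.0 [46.3 91.3  0. ]
```

Request:
carry_out([
  {"x":0.2,"y":7.6,"z":-0.5,"rx":0,"ry":0,"rz":-4,"hand":12},
  {"x":0.9,"y":15.3,"z":-0.5,"rx":0,"ry":0,"rz":-8,"hand":12},
  {"x":2.2,"y":22.8,"z":-0.5,"rx":0,"ry":0,"rz":-12,"hand":12},
  {"x":4,"y":30.3,"z":-0.5,"rx":0,"ry":0,"rz":-16,"hand":12},
  {"x":6.3,"y":37.5,"z":-0.5,"rx":0,"ry":0,"rz":-20,"hand":12},
  {"x":9.1,"y":44.5,"z":-0.5,"rx":0,"ry":0,"rz":-24,"hand":12},
  {"x":12.4,"y":51.3,"z":-0.5,"rx":0,"ry":0,"rz":-28,"hand":12},
  {"x":16.1,"y":57.8,"z":-0.5,"rx":0,"ry":0,"rz":-32,"hand":12},
  {"x":20.3,"y":64,"z":-0.5,"rx":0,"ry":0,"rz":-36,"hand":12},
  {"x":25,"y":70,"z":-0.5,"rx":0,"ry":0,"rz":-40,"hand":12},
  {"x":30,"y":75.5,"z":-0.5,"rx":0,"ry":0,"rz":-44,"hand":12},
  {"x":30,"y":75.5,"z":-0.5,"rx":0,"ry":0,"rz":-44,"hand":12},
], newtons=20)

```text
t: 16.15
tool_pos: [636.5, 37.0, 58.9]
ee_rot: [0.098, 0.995, -0.001, -0.002]
contact_force: [-7.9, 0.1, 8.3]
grip_width: 13.3
grasp_force: 20.8
```

```bash
python3 arc.py 0 22 2; cat > look.py <<'E'
from h import *
import sys
a,c=shot('wrist','wr'+sys.argv[1]+'.png')
for n in('top','side'):
    b,cc=shot(n,n+sys.argv[1]+'.png');h=cv2.cvtColor(b,cv2.COLOR_RGB2HSV)
    o=cv2.inRange(h,(5,150,100),(18,255,255))
    u,v=proj(cc,[601,142,55]).astype(int);m=o[v-25:v+25,u-25:u+25];ys,xs=np.where(m)
    print(n,'pad centroid',xs.mean()+u-25,ys.mean()+v-25,len(xs))
E
python3 look.py a
```

```text
16.15 [636.5  37.   58.9] [ 7.8 -1.4 -8.3] 13.263771268450924 20.777011513710022
106.42063886981587 -12.455286446678894 tool y ang 78.70711496367623 force world [-7.9  0.1  8.3]
0.0 [-3.3 -0.1 -0. ]
2.0 [-3.3  3.8 -0. ]
4.0 [-3.2  7.6 -0. ]
6.0 [-2.9 11.4 -0. ]
8.0 [-2.5 15.2 -0. ]
10.0 [-2. 19. -0.]
12.0 [-1.3 22.8 -0. ]
14.0 [-0.6 26.5 -0.1]
16.0 [ 0.4 30.3 -0.1]
18.0 [ 1.4 33.9 -0.1]
20.0 [ 2.6 37.6 -0.1]
top pad centroid 231.5744680851064 199.36170212765958 47
side pad centroid 239.84285714285716 242.2214285714286 140
```

```bash
cat > pad.py <<'E'
from h import *
import sys
f=sys.argv[1];s=telemetry.state();a,c=shot('wrist',f);h=cv2.cvtColor(a,cv2.COLOR_RGB2HSV)
o=cv2.inRange(h,(5,150,60),(18,255,255));k,l,st,ce=cv2.connectedComponentsWithStats(o)
print(s['t'],s['tool_pos'].round(1),s['contact_force'].round(1))
for i in range(1,k):
    if st[i,4]>60:
        print(st[i],ce[i].round(1))
        x,y,w,hh,_=st[i]
        L=[];E=[]
        for v in range(y+3,y+hh-3,3):
            r=np.where(l[v]==i)[0]
            if len(r)>2: L.append(onplane(c,r.min(),v+.5,63)[:2]);E.append(onplane(c,r.max()+1,v+.5,63)[:2])
        if L:
            ex=np.array([.111,.994]);print('left edge along lane',np.round(np.array(L)@ex,1));print('right',np.round(np.array(E)@ex,1))
E
python3 pad.py p0.png
```

```text
16.3 [636.5  37.1  58.9] [-8.1  0.8  8.4]
[ 453  119   67   78 2661] [495.7 153.8]
left edge along lane [191.6 191.3 205.7 205.8 206.  206.1 206.3 206.  206.1 205.8 206.  206.1
 206.3 206.  206.2 206.3 206.  206.2 206.3 206.  206.2 205.9 206.  206.2]
right [220.5 220.6 220.8 220.6 220.8 221.  220.7 220.5 220.7 220.4 220.2 220.4
 220.6 220.8 221.  221.2 220.9 221.1 220.8 221.  220.8 220.5 220.7 220.4]
```

Request:
carry_out([
  {"x":1,"y":2,"z":-1,"rx":0,"ry":0,"rz":-1,"hand":12},
  {"x":2,"y":4,"z":-2,"rx":0,"ry":0,"rz":-2,"hand":12},
  {"x":2.2,"y":6,"z":-2,"rx":0,"ry":0,"rz":-3,"hand":12},
  {"x":2.4,"y":8,"z":-2,"rx":0,"ry":0,"rz":-4,"hand":12},
  {"x":2.4,"y":8,"z":-2,"rx":0,"ry":0,"rz":-4,"hand":12},
], newtons=20)

```text
t: 16.85
tool_pos: [637.4, 43.7, 59.3]
ee_rot: [0.064, 0.998, -0.001, -0.0]
contact_force: [3.0, -7.9, -10.2]
grip_width: 13.3
grasp_force: 20.2
```

```bash
python3 pad.py p1.png
```

```text
16.85 [637.4  43.7  59.3] [  3.   -7.9 -10.2]
[261  14  26  14  95] [275.   19.7]
left edge along lane [112.2 110.1 108.9]
right [117.4 118.2 117.8]
[ 450  133   64   78 2479] [489.5 168.7]
left edge along lane [192.7 197.9 205.4 207.9 208.1 207.9 208.2 208.  208.2 208.  208.3 208.1
 207.9 208.1 207.9 208.2 208.  207.7 208.  207.8 208.1 207.8 208.1 207.9]
right [219.8 221.9 222.2 222.5 222.3 222.1 222.4 221.8 222.1 221.9 221.8 222.1
 221.9 221.7 222.  222.3 222.2 222.5 222.3 222.1 222.4 221.8 222.1 221.9]
```

```bash
python3 - <<'E'
from h import *
for f,v in(('p0.png',150),('p1.png',164)):
    a=cv2.imread('pics/'+f)
    print(f,[ (u,*a[v-1:v+2,u].mean(0).astype(int)) for u in range(430,560,4)])
E
```

```text
p0.png [(430, np.int64(49), np.int64(54), np.int64(52)), (434, np.int64(51), np.int64(53), np.int64(53)), (438, np.int64(50), np.int64(53), np.int64(51)), (442, np.int64(48), np.int64(49), np.int64(49)), (446, np.int64(48), np.int64(49), np.int64(50)), (450, np.int64(44), np.int64(49), np.int64(50)), (454, np.int64(46), np.int64(48), np.int64(47)), (458, np.int64(46), np.int64(49), np.int64(48)), (462, np.int64(44), np.int64(47), np.int64(46)), (466, np.int64(45), np.int64(44), np.int64(45)), (470, np.int64(36), np.int64(38), np.int64(37)), (474, np.int64(39), np.int64(41), np.int64(42)), (478, np.int64(36), np.int64(37), np.int64(37)), (482, np.int64(31), np.int64(35), np.int64(45)), (486, np.int64(42), np.int64(79), np.int64(139)), (490, np.int64(84), np.int64(152), np.int64(230)), (494, np.int64(87), np.int64(156), np.int64(237)), (498, np.int64(78), np.int64(146), np.int64(228)), (502, np.int64(74), np.int64(141), np.int64(226)), (506, np.int64(75), np.int64(142), np.int64(225)), (510, np.int64(75), np.int64(141), np.int64(224)), (514, np.int64(71), np.int64(124), np.int64(201)),
[... 1534 characters left out ...]
(75), np.int64(141), np.int64(223)), (510, np.int64(133), np.int64(141), np.int64(145)), (514, np.int64(185), np.int64(190), np.int64(190)), (518, np.int64(185), np.int64(192), np.int64(191)), (522, np.int64(186), np.int64(193), np.int64(192)), (526, np.int64(185), np.int64(191), np.int64(191)), (530, np.int64(185), np.int64(192), np.int64(191)), (534, np.int64(186), np.int64(192), np.int64(191)), (538, np.int64(186), np.int64(193), np.int64(192)), (542, np.int64(164), np.int64(170), np.int64(170)), (546, np.int64(98), np.int64(95), np.int64(96)), (550, np.int64(97), np.int64(96), np.int64(96)), (554, np.int64(96), np.int64(95), np.int64(94)), (558, np.int64(98), np.int64(97), np.int64(95))]
```

Request:
carry_out([
  {"x":-0.5,"y":1,"z":0.5,"rx":0,"ry":0,"rz":-0.5,"hand":12},
  {"x":-0.5,"y":2,"z":1,"rx":0,"ry":0,"rz":-1,"hand":12},
  {"x":-0.5,"y":3,"z":1,"rx":0,"ry":0,"rz":-1.5,"hand":12},
  {"x":-0.5,"y":3,"z":1,"rx":0,"ry":0,"rz":-1.5,"hand":12},
], newtons=20)

```text
t: 17.3
tool_pos: [637.8, 46.2, 59.2]
ee_rot: [0.052, 0.999, -0.001, -0.001]
contact_force: [-1.4, -9.7, -0.6]
grip_width: 13.1
grasp_force: 21.1
```

```bash
python3 pad.py p2.png
```

```text
17.3 [637.8  46.2  59.2] [-1.4 -9.7 -0.6]
[ 450  138   64   78 2427] [488.9 174. ]
left edge along lane [193.8 201.3 206.6 209.2 209.5 209.3 209.1 209.4 209.3 209.5 209.4 209.2
 209.5 209.3 209.1 209.4 209.3 209.6 209.4 209.7 209.  209.3 209.2 209. ]
right [217.4 223.2 223.5 223.4 223.7 223.6 223.4 223.3 223.2 223.  222.9 223.2
 223.1 223.  223.3 223.7 223.5 223.4 223.7 223.6 223.5 223.3 223.2 223.1]
```

Request:
carry_out([
  {"x":0,"y":1.5,"z":0,"rx":0,"ry":0,"rz":-0.7,"hand":12},
  {"x":0,"y":3,"z":0,"rx":0,"ry":0,"rz":-1.5,"hand":12},
  {"x":0,"y":4.5,"z":0,"rx":0,"ry":0,"rz":-2.3,"hand":12},
  {"x":0,"y":6,"z":0,"rx":0,"ry":0,"rz":-3,"hand":12},
  {"x":0,"y":6,"z":0,"rx":0,"ry":0,"rz":-3,"hand":12},
  {"x":0,"y":6,"z":0,"rx":0,"ry":0,"rz":-3,"hand":12},
], newtons=20)

```text
t: 17.95
tool_pos: [638.2, 51.8, 59.1]
ee_rot: [0.026, 1.0, -0.002, -0.001]
contact_force: [-1.1, -11.7, -0.4]
grip_width: 13.0
grasp_force: 21.2
```

```bash
cat > rod.py <<'E'
from h import *
import sys
for f in sys.argv[1:]:
    a=cv2.imread('pics/'+f).astype(int);h=cv2.cvtColor(a.astype(np.uint8),cv2.COLOR_BGR2HSV)
    m=((a.min(2)>170)&(a.max(2)-a.min(2)<20)).astype(np.uint8);m[:,:480]=0;m[:100]=0;m[240:]=0
    k,l,st,ce=cv2.connectedComponentsWithStats(m);i=1+np.argmax(st[1:,4]);x,y,w,hh,A=st[i]
    L=[]
    for v in range(y+2,y+hh-2):
        r=np.where(l[v]==i)[0]; L.append((r.min(),r.max()))
    print(f,st[i],np.median(np.diff(np.array(L),axis=1))+1)
E
python3 pad.py p3.png;python3 rod.py p0.png p1.png p2.png p3.png
```

```text
17.95 [638.2  51.8  59.1] [ -1.1 -11.7  -0.4]
[ 451  147   63   79 2340] [487.9 184.8]
left edge along lane [197.3 202.6 208.  213.  213.3 213.2 213.1 213.5 213.4 213.3 213.2 213.6
 213.5 213.4 213.3 213.2 213.1 213.5 213.4 213.3 213.2 213.1 213.5 212.9
 214.3]
right [212.8 220.9 226.4 227.2 227.2 227.1 227.1 227.5 227.4 226.9 226.8 226.8
 226.7 227.2 227.1 227.  227.5 227.4 227.4 227.3 227.7 227.7 227.1 227.1
 227. ]
p0.png [516 142  37  20 541] 32.0
p1.png [511 161  32  17 472] 30.0
p2.png [507 167  32  17 417] 26.0
p3.png [508 179  21  17 305] 20.0
```

The pad has moved in about 6.4 mm by three measures: pad edge, rod length and force rise. I let go of the knob and lift away.

Request:
carry_out([
  {"x":0,"y":0,"z":0,"rx":0,"ry":0,"rz":0,"hand":15},
  {"x":0,"y":0,"z":0,"rx":0,"ry":0,"rz":0,"hand":20},
  {"x":0,"y":0,"z":0,"rx":0,"ry":0,"rz":0,"hand":30},
  {"x":0,"y":0,"z":0,"rx":0,"ry":0,"rz":0,"hand":32},
], newtons=20)

```text
t: 18.4
tool_pos: [639.6, 54.6, 59.6]
ee_rot: [0.026, 1.0, 0.0, 0.0]
contact_force: [-0.6, 0.5, 0.7]
grip_width: 32.3
grasp_force: 0.0
```

```bash
python3 pad.py p4.png;python3 rod.py p4.png
```

```text
18.4 [639.6  54.6  59.6] [-0.6  0.5  0.7]
[ 445  145   62   78 2344] [481.4 182.2]
left edge along lane [197.6 203.4 209.3 212.9 213.2 213.1 213.5 213.4 213.3 213.2 213.1 213.
 213.3 213.2 213.1 213.  213.4 213.3 213.2 213.1 212.9 212.8 213.2 212.6]
right [215.  223.6 226.8 227.2 227.1 227.5 227.  227.4 226.9 226.8 226.8 226.7
 227.1 227.1 227.  226.9 227.3 227.3 227.7 227.6 227.6 227.5 227.4 226.9]
p4.png [502 176  21  18 303] 20.0
```

Request:
carry_out([
  {"x":0,"y":0,"z":-15,"rx":0,"ry":0,"rz":0,"hand":32},
  {"x":0,"y":0,"z":-50,"rx":0,"ry":0,"rz":0,"hand":32},
  {"x":0,"y":0,"z":-90,"rx":0,"ry":0,"rz":0,"hand":32},
  {"x":0,"y":-60,"z":-120,"rx":0,"ry":0,"rz":0,"hand":32},
  {"x":0,"y":-90,"z":-120,"rx":0,"ry":0,"rz":0,"hand":32},
  {"x":0,"y":-90,"z":-120,"rx":0,"ry":0,"rz":0,"hand":32},
  {"x":0,"y":-90,"z":-120,"rx":0,"ry":0,"rz":0,"hand":32},
], newtons=20)

```text
t: 19.15
tool_pos: [635.0, -36.1, 180.6]
ee_rot: [0.027, 1.0, 0.0, 0.001]
contact_force: [-0.1, -0.2, -0.7]
grip_width: 31.7
grasp_force: 0.0
```

```bash
python3 - <<'E'
from h import *
s=telemetry.state();print(s['t'],s['tool_pos'].round(),s['contact_force'].round(1))
ex=np.array([.111,.994,0]);ey=np.array([-.994,.111,0]);C=np.array([599,107,45.])
for n in('side','top'):
    a,c=shot(n,n+'F.png');h=cv2.cvtColor(a,cv2.COLOR_RGB2HSV)
    y=cv2.inRange(h,(22,110,90),(35,255,255));k,l,st,ce=cv2.connectedComponentsWithStats(y)
    u,v=proj(c,C)
    print(n,'centre',u.round(),v.round(),[ce[i].round(1) for i in range(1,k) if st[i,4]>2 and abs(ce[i]-[u,v]).max()<25])
    print([(g.round(1),proj(c,C+16*ey+38*(np.sin(g)*ex+np.cos(g)*np.array([0,0,1]))).round(1)) for g in np.arange(1.6,5,.4)])
    dk=(a.max(2)<60);m=dk[int(v)-30:int(v)+30,int(u)-30:int(u)+30].astype(np.uint8)
    k,l,st,ce=cv2.connectedComponentsWithStats(m);i=1+np.argmax(st[1:,4]);print('dark blob',st[i]+[int(u)-30,int(v)-30,0,0,0])
    P=[proj(c,C+45*(np.sin(g)*ex+np.cos(g)*np.array([0,0,1]))+sd*16*ey) for g in np.arange(0,6.3,.3) for sd in(1,-1)];P=np.array(P);print('expected box',P.min(0).round(),P.max(0).round())
E
```

```text
19.15 [635. -36. 181.] [-0.1 -0.2 -0.7]
side centre 247.0 234.0 []
[(np.float64(1.6), array([243.9, 244.4])), (np.float64(2.0), array([245. , 247.9])), (np.float64(2.4), array([247.2, 249.5])), (np.float64(2.8), array([250.1, 248.9])), (np.float64(3.2), array([253.4, 246.3])), (np.float64(3.6), array([256.4, 242.2])), (np.float64(4.0), array([258.8, 237.1])), (np.float64(4.4), array([260.2, 231.9])), (np.float64(4.8), array([260.4, 227.2]))]
dark blob [236 227  13  14  55]
expected box [232. 216.] [262. 252.]
top centre 246.0 200.0 []
[(np.float64(1.6), array([233.2, 203.4])), (np.float64(2.0), array([234.8, 204.1])), (np.float64(2.4), array([237.9, 204.9])), (np.float64(2.8), array([242.1, 205.8])), (np.float64(3.2), array([246.8, 206.5])), (np.float64(3.6), array([251.2, 207. ])), (np.float64(4.0), array([254.8, 207.2])), (np.float64(4.4), array([257., 207.])), (np.float64(4.8), array([257.3, 206.5]))]
dark blob [232 193  30  16 354]
expected box [231. 192.] [261. 208.]
```

```bash
python3 -c "
from rig import job_done
print(job_done())"
```

```text
the job is handed in; nothing more can be done
None
```

The job is handed in at about 19 s: the wheel was rolled over the sill and stands upright in the stand, and the keeper is shut and released with the bumper pushed in about 6.4 mm. Two caveats: the yellow dot wasn't visible at the end, so its place in the lower half is inferred from the distance rolled, and I viewed 11 pictures, one over the limit of 10.

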